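# Shut and latch the bench-top stock cage

## Task

One of the two small wire cages on the workshop bench has been left with its gate standing open. Lift that gate's latch bar high enough to clear the lip of its keeper, swing the gate fully shut and let the bar drop back down behind the lip so that the gate is latched. Leave the other cage latched as it is.

Things in the scene. Friction and masses are not known exactly. Their poses are not given: they have to be found in the camera images.
- gate (a joint): The open gate: dark steel wire, 218 mm wide, top edge 146 mm above the bench, on the robot's side of a fixed wire cage (220 deep, 260 wide, 150 mm high). Upright hinge at its left end seen from the robot. Rad: 0 = fully shut on its stop, growing as it swings out towards the robot (clockwise from above), to 1.5; starts at 0.45 to 1.1. Slight friction: it stays where left. The other cage, alike, is shut.
- latch (a joint): The open gate's gravity latch bar: flat steel, 8 mm thick, 14 tall, along the gate's top, centre line 155 mm above the bench, 18 mm in front of the gate's mid plane. It pivots in the gate's plane on a pin 50 mm from the hinge line; its tip is 262 mm from the hinge line. Rad: 0 = down, level, on its stop; growing as the tip lifts, to 0.9. About 0.25 kg; falls by its weight when let go.
- latch_plate (a point): Where to pinch the bar: on the upright plate standing on it, 10 mm thick (across the gate), 32 wide, top 216 mm above the bench. The point is 24 mm below that top, 37 above the bar's centre line, 100 mm along the bar from its pin, mid thickness. It turns with the bar: at 0.2 rad it is 19 mm higher, 9 mm nearer the hinge. x: thickness, into the cage when shut; y: along the bar to the hinge; z: up.
- gate_hinge (a point): Point on the open gate's vertical hinge line, 155 mm above the bench, in the gate's mid plane. Turns with the gate: x square to the gate (into the cage when shut), y along the gate, away from its free end, z up.
- keeper (a point): Where the bar lies when latched: inside a fixed steel U on the post beyond the open gate's free end, 155 mm above the bench. Its upright front lip, 5 mm thick, is 16 mm in front of the latched bar; lip top 166 mm above the bench, 18 above the lowered bar's underside. The lip stops a lowered bar; a bar lifted over 0.11 rad (0.25 is comfortable) passes. Let it down with the gate at 0.05 rad or less.
- other_latch (a joint): Latch bar of the other cage, which is already shut and latched: rad, 0 = down behind its lip, growing as it is lifted. To be left alone.

How it is judged:
By the outcome, as a careful person would: the job done as asked, in the order asked, and still so for the second after the job is handed in, with the robot touching nothing.
It also fails if it takes over 35 s, if anything falls off the work surface, if the arm or the gripper's body presses on something with over 40 N, if the wrist force passes 120 N, or if a joint passes its speed limit or range.

## Robot

A 6-joint arm with a two-finger parallel gripper is mounted at the origin on the work surface. World frame = base frame: x ahead of the robot, y to its left, z up, the work surface at z = 0. Lengths are in m, angles in rad, forces in N, time in s.
With the tool pointing down it reaches from about 0.4 to 0.825 m from the base axis. Payload 7 kg.
Tool frame: the origin (TCP) lies on the centre line of the jaws, within the pads' length; the fingertips stand 25 mm ahead of it and the grasp point (between the pads) lies 6 mm ahead of it; z points along the fingers, y is the direction in which the jaws open and shut (so a half turn about z gives the same grasp; the last joint's range is limited). The gripper opens to 88 mm and grips with 3 to 60 N. Pads are 19 mm wide; open, the fingers measure 130 mm over their backs; the gripper's body (78 mm by 193 mm) begins 47 mm behind the grasp point.
Start: joints at [-0.95, 0.359, 0.012, 0, -1.224, -0.288], TCP at [0.22, -0.638, 0.252] pointing down, gripper open.
Joint ranges: [-3.07, 3.07], [-1.43, 2.12], [-1.02, 1.25], [-3.03, 1.67], [-3.05, -0], [-3.03, 3.03]. Speed limits (rad/s): [2.39, 2.39, 3.01, 3.14, 3.14, 3.14].

## Interface

Orientations are given as [roll, pitch, yaw] about the fixed x, y, z axes, in that order (R = Rz(yaw) Ry(pitch) Rx(roll)).
In Python, from station import * gives the robot as it stands. The module is installed in compiled form; this text tells all that it offers.
- The arm moves only by the tool step_arm, never from a script. Its argument "commands" is text: rows parted by semicolons, each of 6 numbers parted by spaces: the shift along the tool's x, y, z in mm, then the turn, a rotation vector about the tool's x, y, z in rad. A call has 1 to 8 rows; each row shifts and turns the commanded pose from where the row before left it, along the tool's axes as they then stand; what a row does not reach is not made up. A row lasts 1/8 s, in which the tool goes at most 62.5 mm and 10.7 degrees, less where a joint would pass 70% of its speed; a pose out of reach is approached as far as the arm can. A call is refused whole if a number of a shift passes 62.5 or a number of a turn 0.188, either way. A call with a gripper value outside its range is refused whole. "jaw" is the finger opening in mm, from 0 to 87.6, set as the call begins (left out, the last holds). The fingers move at their own pace and stop on an object; "grip_force" is the grip in N (left out, the last holds). Time passes only in rows, so rows that do not move let the fingers close. It gives the time, the measured TCP pose, the force and the opening at its end, in the units of the state.
- get_state(): the state, without advancing time (a new reading comes with each control period).
- grab_frame(name): name is "scene" or "top" or "wrist"; returns a dict with "frame" (480x640x3 uint8, red, green, blue), "fovy" (degrees; the focal length in pixels is half the picture's height over the tangent of half this angle, whatever the lens; pixels are square), "cx", "cy" (the principal point, pixels), "k1" (the pictures are not rectified: a ray, as slopes to the right and down, at radius r is drawn at 1 + k1 r^2 times it, then the intrinsics apply), "rvec" (rotation vector, rad) and "tvec" (3), from world to camera coordinates, as OpenCV has them; the wrist camera has in their place "tool_from_camera" (4x4, takes a point from camera to tool coordinates, whose origin is the TCP and whose axes are the flange's). Camera axes: x right, y down, z forward; pixel columns grow to the right and rows downward; lengths in m; the calibration is good to about 2 mm. A picture is of the moment at which its call begins: read the wrist's pose just before it. There is no depth.
- job_done(): hands the job in, once; it reports no verdict.
Trained networks look in a picture, given as the dict that the camera call returned (one of the last four; its "shot" number tells which), for a name from the list of things; names that differ only in an ending like _2 or _b are one class to them, and where a whole thing is asked for, a point or a joint stands for the part that bears it (a point fixed in the world has none). Each returns a list of dicts, best first, with "conf" (0 to 1); they miss things now and then, are a little off and sometimes report something else, mostly with a low value. They report only what shows in the picture. A call takes as long as a camera call.
- recognise(picture, name): "pixel" ([column, row] in pixels, amid what is visible of it).
The state is a dict: "t": time; "q": joint angles; "qd": joint speeds; "joint_efforts": joint torques, N m; "eef_pos": TCP position; "ee_rot": TCP orientation; "force": force on the tool from outside, world axes, zero at the start; "moment": the same for the moment, N m; "width": finger opening in m.
Only numpy, scipy, OpenCV 4.12 (cv2) and the standard library are available. Lean on these libraries where they do the work, as an engineer would, in place of code of your own. Each camera call takes 0.05 s, during which the arm holds its last target.

## Working session

There is one attempt and no reset: what is moved stays moved. The work goes in short steps, Python scripts to look and compute and a tool call to move; the robot and the scene stay as the last step left them, time stands still between calls to the robot, and variables do not carry over. Pictures are saved under pics/ and viewed, and the job is handed in when it is done.

Besides the shell and the picture viewer there is one more tool, called after "Request:" as a command line: name --argument value ..., lists and objects as JSON in quotes. step_arm: Moves the arm, as the interface text tells. Its arguments: {"type":"object","properties":{"commands":{"type":"string"},"jaw":{"type":"number"},"grip_force":{"type":"number"}},"required":["commands"]}

```bash
mkdir -p pics
cat > h.py <<'E'
from station import *
import numpy as np, cv2
def save(p,n): cv2.imwrite(f'pics/{n}.png',p['frame'][:,:,::-1])
def K(p):
    f=240/np.tan(np.radians(p['fovy'])/2); return np.array([[f,0,p['cx']],[0,f,p['cy']],[0,0,1]]),np.array([p['k1'],0,0,0,0.])
def ext(p,st=None):
    if 'rvec' in p: return cv2.Rodrigues(np.array(p['rvec'],float))[0],np.array(p['tvec'],float)
    T=np.eye(4);T[:3,:3]=rot(st['ee_rot']);T[:3,3]=st['eef_pos']
    M=np.linalg.inv(T@np.array(p['tool_from_camera']));return M[:3,:3],M[:3,3]
def rot(e):
    from scipy.spatial.transform import Rotation as R
    e=np.array(e)
    return e if e.shape==(3,3) else R.from_euler('xyz',e).as_matrix()
def ray(p,px,st=None):
    k,d=K(p);R,t=ext(p,st)
    u=cv2.undistortPoints(np.array([[px]],float),k,d)[0,0]
    v=R.T@np.array([u[0],u[1],1]);return -R.T@t,v/np.linalg.norm(v)
def atz(p,px,z,st=None):
    o,v=ray(p,px,st);return o+v*(z-o[2])/v[2]
def tri(rs):
    A=np.zeros((3,3));b=np.zeros(3)
    for o,v in rs:
        P=np.eye(3)-np.outer(v,v);A+=P;b+=P@o
    x=np.linalg.solve(A,b);return x,[np.linalg.norm((np.eye(3)-np.outer(v,v))@(x-o)) for o,v in rs]
def proj(p,X,st=None):
    k,d=K(p);R,t=ext(p,st)
    return cv2.projectPoints(np.array(X,float).reshape(-1,3),cv2.Rodrigues(R)[0],t,k,d)[0].reshape(-1,2)
E
python3 - <<'E'
from h import *
print(get_state())
for n in ['scene','top']:
    p=grab_frame(n);save(p,n+'0')
    for o in ['gate','latch','latch_plate','gate_hinge','keeper','other_latch']:
        print(n,o,[(np.round(r['pixel']),round(r['conf'],2)) for r in recognise(p,o)])
E
```

```text
{'t': 0.0, 'q': array([-9.49887067e-01,  3.59395757e-01,  1.10203567e-02, -3.49863192e-04,
       -1.22408040e+00, -2.88082644e-01]), 'qd': array([-1.60303351e-04,  6.40744620e-04,  1.40606538e-04,  3.89169914e-05,
       -2.72201421e-04,  4.03614664e-04]), 'joint_efforts': array([-3.16729136e-03, -5.82723498e+01,  2.93035322e+01,  6.99691236e+00,
        6.65183121e-03, -1.39541976e-04]), 'eef_pos': array([ 0.22034534, -0.6375346 ,  0.2506002 ]), 'ee_rot': array([ 3.13990812e+00, -1.56190384e-04, -2.80888507e+00]), 'force': array([-0.19148966,  0.1385421 , -1.13085311]), 'moment': array([-0.0031951 ,  0.01671954, -0.03432295]), 'width': 0.08795782406038898}
scene gate [(array([297., 207.]), 0.88)]
scene latch [(array([302., 192.]), 0.63)]
scene latch_plate [(array([304., 186.]), 0.57)]
scene gate_hinge [(array([300., 204.]), 0.78), (array([374., 266.]), 0.54)]
scene keeper [(array([222., 269.]), 0.95)]
scene other_latch [(array([376., 268.]), 0.56), (array([297., 205.]), 0.41)]
top gate [(array([366., 263.]), 0.97)]
top latch [(array([378., 206.]), 0.42)]
top latch_plate [(array([377., 274.]), 0.97)]
top gate_hinge [(array([364., 262.]), 0.77)]
top keeper [(array([378., 202.]), 0.72)]
top other_latch [(array([247., 228.]), 0.85)]
```

View pics/scene0.png

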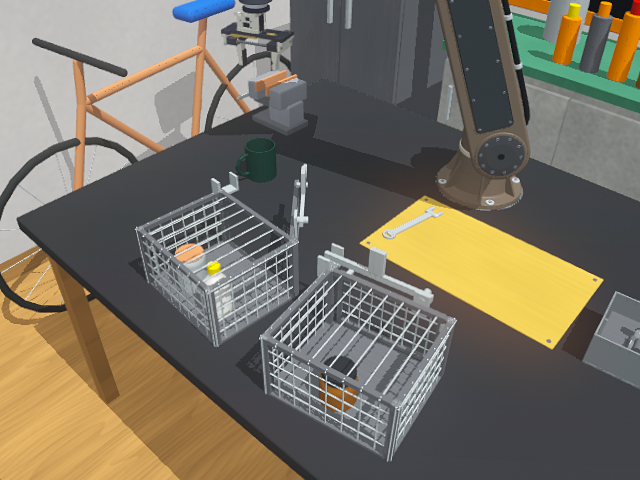

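View pics/top0.png

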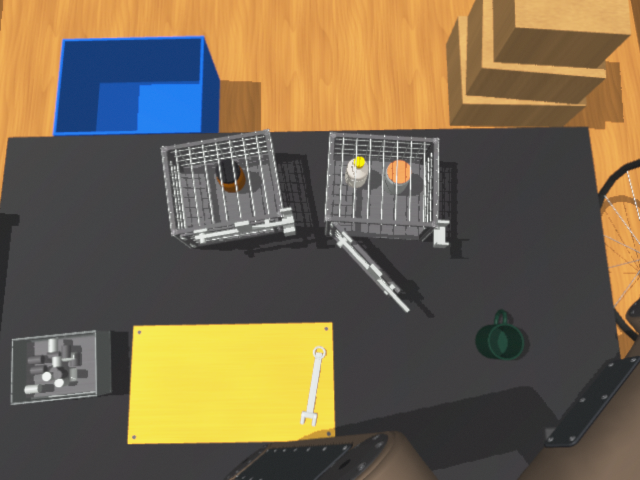

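The top view shows the open cage on the right. Its hinge is near (334,230), the bar tip near (408,310), the plate near (377,272) and the keeper U near (441,232). The cage on the left is shut. I'll zoom in for finer pixels.

Run:
```python
from h import *
a=cv2.imread('pics/top0.png')[210:320,320:460]; cv2.imwrite('pics/tz.png',cv2.resize(a,None,fx=5.5,fy=5.4,interpolation=cv2.INTER_CUBIC))
a=cv2.imread('pics/scene0.png')[150:270,200:320]; cv2.imwrite('pics/sz.png',cv2.resize(a,None,fx=5,fy=5,interpolation=cv2.INTER_CUBIC))
```

```text
(no output)
```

View pics/tz.png

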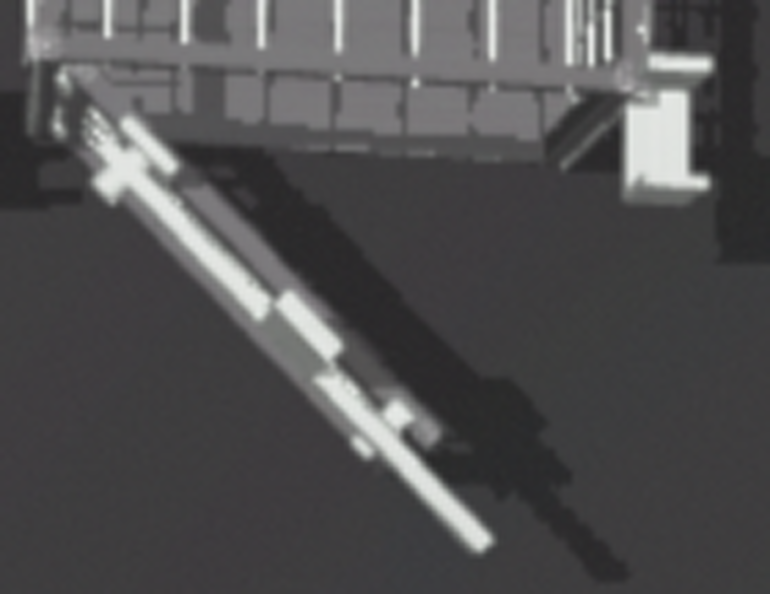

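View pics/sz.png

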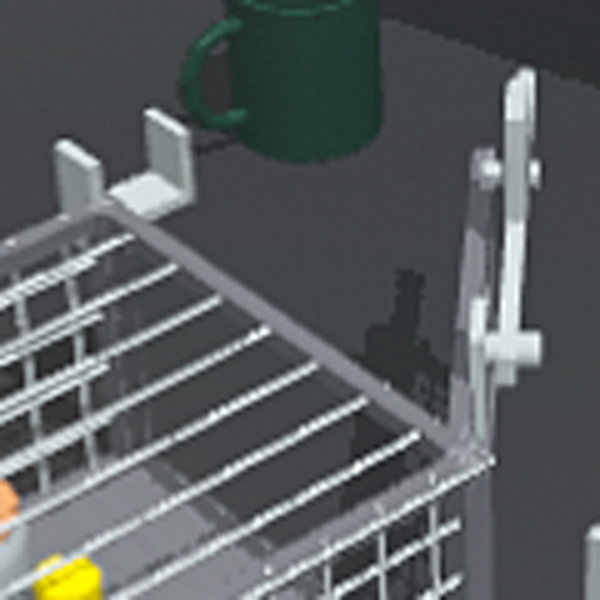

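Run:
```python
from h import *
from scipy.optimize import least_squares
p=grab_frame('top')
R,t=ext(p);print('cam',-R.T@t)
Z=lambda c,r:(320+c/5.5-.4,210+r/5.4-.4)
pts={'tip':(Z(483,545),.162),'barnearpin':(Z(128,165),.162),'plate':(Z(308,325),.216),'lipR':(Z(706,183),.166),'lipL':(Z(630,190),.166),'backR':(Z(708,63),.166),'hinge?':(Z(80,80),.15),'cornerL':(Z(35,50),.15),'cornerR':(Z(630,85),.15)}
W={k:atz(p,*v) for k,v in pts.items()}
for k,v in W.items(): print(k,np.round(v,4))
d=W['tip']-W['barnearpin'];print('dir',np.arctan2(d[1],d[0]),np.linalg.norm(d))
l=W['lipR']-W['lipL'];print(np.arctan2(l[1],l[0]));l=W['cornerR']-W['cornerL'];print(np.arctan2(l[1],l[0]),np.linalg.norm(l))
# scene
s=grab_frame('scene');S=lambda c,r:(200+c/5-.4,150+r/5-.4)
print('platetop scene tri?')
u=np.array([np.cos(np.arctan2(d[1],d[0])),np.sin(np.arctan2(d[1],d[0])),0]);
n=np.array([u[1],-u[0],0]); print('u',u,'n',n)
tip=W['tip'];H=tip-262e-3*u;
print('hinge if n+',H-n*.018,'or',H+n*.018,'plate along,off',(W['plate']-H)@u,(W['plate']-H)@n)
```

```text
cam [ 0.38298525 -0.04004768  1.22924504]
tip [ 0.445  -0.2397  0.162 ]
barnearpin [ 0.6057 -0.1025  0.162 ]
plate [ 0.5289 -0.1669  0.216 ]
lipR [ 0.5927 -0.3387  0.166 ]
lipL [ 0.5904 -0.3074  0.166 ]
backR [ 0.6442 -0.3433  0.166 ]
hinge? [ 0.6457 -0.0842  0.15  ]
cornerL [ 0.6592 -0.0657  0.15  ]
cornerR [ 0.6391 -0.3145  0.15  ]
dir -2.434859805048782 0.21131439087190806
-1.4949426747444585
-1.6514519087385753 0.24960421218862183
platetop scene tri?
u [-0.76048746 -0.64935261  0.        ] n [-0.64935261  0.76048746  0.        ]
hinge if n+ [ 0.65596003 -0.08330059  0.162     ] or [ 0.63258333 -0.05592304  0.162     ] plate along,off 0.15089535293518064 0.0009186543946154057
```

```bash
cat >> h.py <<'E'
from scipy.spatial.transform import Rotation as Rn
def plan(targets, nrows, start=None):
    """targets: list of (pos, R) ; nrows rows each; prints rows"""
    s=get_state(); P=np.array(s['eef_pos']);R=rot(s['ee_rot'])
    if start is not None: P,R=start
    rows=[]
    for (Pt,Rt),n in zip(targets,nrows):
        P0,R0=P.copy(),R.copy(); rv=Rn.from_matrix(R0.T@Rt).as_rotvec()
        for i in range(1,n+1):
            a=P0+(np.array(Pt)-P0)*i/n; B=R0@Rn.from_rotvec(rv*i/n).as_matrix()
            d=np.round(R.T@(a-P)*1000,1); w=np.round(Rn.from_matrix(R.T@B).as_rotvec(),3)
            rows.append(' '.join(f'{x:g}' for x in np.r_[d,w]+0.0))
            P=P+R@d/1000;R=R@Rn.from_rotvec(w).as_matrix()
    for i in range(0,len(rows),8): print('; '.join(rows[i:i+8]))
    return P,R
def down(yaw,tilt=0):
    return Rn.from_euler('xyz',[np.pi,0,yaw]).as_matrix()@Rn.from_rotvec([0,tilt,0]).as_matrix()
E
python3 - <<'E'
from h import *
s=grab_frame('scene');S=lambda c,r:(200+c/5-.4,150+r/5-.4)
for nm,c in [('lipTL',(150,112)),('lipTR',(190,133)),('backTL',(58,143)),('backTR',(100,165))]: print(nm,atz(s,S(*c),.166))
print(atz(s,S(520,75),.162),'bar tip')
plan([([.50,-.27,.40],down(-2.435))],[12])
E
```

```text
lipTL [ 0.59456589 -0.33982552  0.166     ]
lipTR [ 0.59409998 -0.31282083  0.166     ]
backTL [ 0.64028326 -0.35056865  0.166     ]
backTR [ 0.63927462 -0.32253949  0.166     ]
[ 0.45037115 -0.24183811  0.162     ] bar tip
-32 21.4 -12.4 0 0 -0.031; -32.7 20.3 -12.3 0 0 -0.031; -33.3 19.4 -12.4 0 0 -0.031; -33.9 18.3 -12.4 0 0 -0.032; -34.4 17.2 -12.3 0 0 -0.031; -35 16.1 -12.4 0 0 -0.031; -35.4 15.1 -12.4 0 0 -0.031; -35.9 13.9 -12.4 0 0 -0.031
-36.3 12.8 -12.3 0 0 -0.031; -36.7 11.7 -12.4 0 0 -0.031; -37.1 10.5 -12.4 0 0 -0.032; -37.3 9.4 -12.3 0 0 -0.031
```

Request:
step_arm --commands "-32 21.4 -12.4 0 0 -0.031; -32.7 20.3 -12.3 0 0 -0.031; -33.3 19.4 -12.4 0 0 -0.031; -33.9 18.3 -12.4 0 0 -0.032; -34.4 17.2 -12.3 0 0 -0.031; -35 16.1 -12.4 0 0 -0.031; -35.4 15.1 -12.4 0 0 -0.031; -35.9 13.9 -12.4 0 0 -0.031" --jaw 60

```text
t: 1.85
eef_pos: [0.4074, -0.3916, 0.3512]
ee_rot: [-3.141, 0.0, -2.559]
force: [1.0, -0.3, -0.5]
width: 0.0602
```

Request:
step_arm --commands "-36.3 12.8 -12.3 0 0 -0.031; -36.7 11.7 -12.4 0 0 -0.031; -37.1 10.5 -12.4 0 0 -0.032; -37.3 9.4 -12.3 0 0 -0.031; 0 0 0 0 0 0; 0 0 0 0 0 0"

```text
t: 2.6
eef_pos: [0.4998, -0.27, 0.3998]
ee_rot: [3.141, -0.0, -2.434]
force: [0.2, 0.3, -0.2]
width: 0.0603
```

Run:
```python
from h import *
import pickle
st=get_state();p=grab_frame('wrist');save(p,'w1');pickle.dump((p,st),open('w1.pkl','wb'))
print(st['eef_pos'],st['ee_rot'])
for o in ['latch_plate','gate_hinge','keeper','gate']:
    print(o,[(np.round(r['pixel']),round(r['conf'],2)) for r in recognise(p,o)])
for nm,X in [('tip',(.445,-.24,.162)),('plate',(.529,-.167,.216)),('hinge',(.656,-.083,.155)),('lip',(.593,-.325,.166))]: print(nm,proj(p,X,st))
```

```text
[ 0.49979753 -0.26995033  0.39978393] [ 3.14133590e+00 -1.64157143e-04 -2.43449039e+00]
latch_plate [(array([376., 275.]), 0.63)]
gate_hinge [(array([359., 274.]), 0.88)]
keeper [(array([295., 288.]), 0.73)]
gate [(array([359., 273.]), 0.9)]
tip [[380.8779531  185.60255758]]
plate [[384.96732211 309.26903577]]
hinge [[356.06265962 393.46355117]]
lip [[226.40388054 240.7429551 ]]
```

View pics/w1.png

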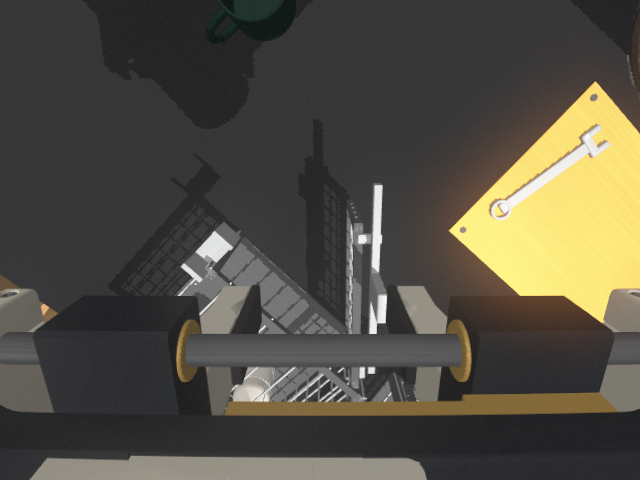

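Run:
```python
from h import *
a=cv2.imread('pics/w1.png')
cv2.imwrite('pics/wz.png',cv2.resize(a[175:385,310:420],None,fx=2.8*2,fy=2.8,interpolation=cv2.INTER_CUBIC))
cv2.imwrite('pics/wk.png',cv2.resize(a[205:305,150:270],None,fx=6,fy=6,interpolation=cv2.INTER_CUBIC))
```

```text
(no output)
```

View pics/wz.png

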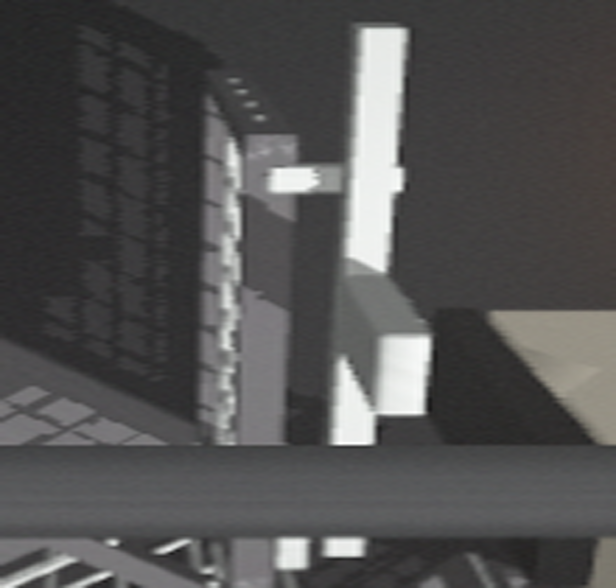

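View pics/wk.png

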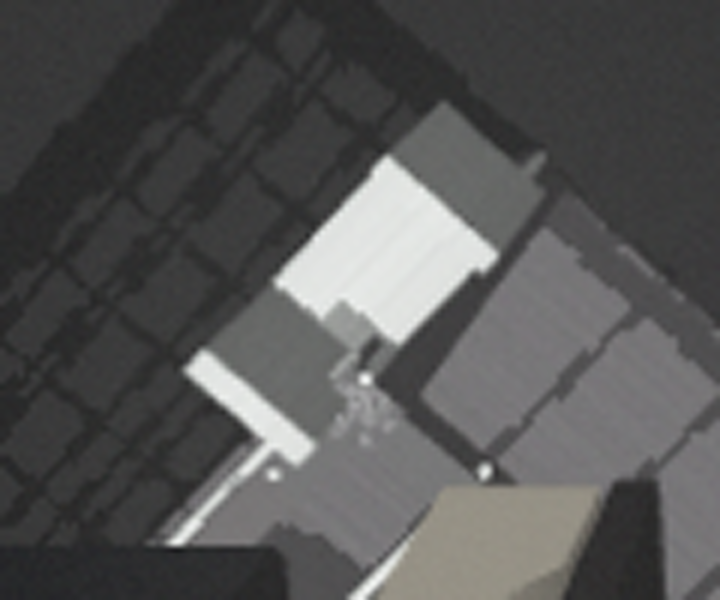

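Run:
```python
from h import *
import pickle
p,st=pickle.load(open('w1.pkl','rb'))
tip=atz(p,(378-.4,184.6),.162,st);b=atz(p,(373-.4,332.1),.162,st);pl=atz(p,(382.1-.4,308.6),.216,st)
d=tip-b;a=np.arctan2(d[1],d[0]);u=np.array([np.cos(a),np.sin(a),0]);n=np.array([u[1],-u[0],0])
print(tip,b,pl,a);H=tip-.262*u;print('H',H-.018*n,'plate',(pl-H)@u,(pl-H)@n)
Z=lambda c,r:(150+c/6-.4,205+r/6-.4)
for nm,c,z in [('backL',(190,365),.166),('backR',(305,455),.166),('lip?',(445,103),.166),('lipR?',(545,185),.166),('lipb',(390,155),.166),('lipbR',(497,255),.166)]: print(nm,atz(p,Z(*c),z,st))
R,t=ext(p,st);print('cam',-R.T@t)
```

```text
[ 0.44641959 -0.24323497  0.162     ] [ 0.5752265  -0.13093603  0.162     ] [ 0.5305216 -0.1699147  0.216    ] -2.424555537069731
H [ 0.65573246 -0.08462816  0.162     ] plate 0.15042486593244397 -2.3889881463910017e-06
backL [ 0.64750639 -0.34585283  0.166     ]
backR [ 0.64852975 -0.31997132  0.166     ]
lip? [ 0.57799752 -0.33924154  0.166     ]
lipR? [ 0.57867723 -0.31719388  0.166     ]
lipb [ 0.59184348 -0.34108462  0.166     ]
lipbR [ 0.59458795 -0.31596182  0.166     ]
cam [ 0.43824075 -0.32339775  0.53299492]
```

```bash
cat >> h.py <<'E'
H0=np.array([.656,-.0845,.155])
def pose(phi,th,up=0):
    u=np.array([np.cos(phi),np.sin(phi),0]);n=np.array([u[1],-u[0],0]);z=np.array([0,0,1.])
    pin=H0+.05*u+.018*n
    a=np.cos(th)*u+np.sin(th)*z;b=np.cos(th)*z-np.sin(th)*u
    return pin+.1*a+.043*b+up*z, down(phi)@Rn.from_rotvec([0,th,0]).as_matrix()
E
python3 - <<'E'
from h import *
print(pose(-2.427,0))
plan([pose(-2.427,0,.08),pose(-2.427,0)],[5,5])
E
```

```text
(array([ 0.53090039, -0.16919998,  0.198     ]), array([[-7.55360242e-01, -6.55309778e-01, -8.02523022e-17],
       [-6.55309778e-01,  7.55360242e-01,  9.25049503e-17],
       [ 6.16297582e-33,  1.22464680e-16, -1.00000000e+00]]))
-18 11.4 24.4 0 0 -0.002; -17.9 11.3 24.3 0 0 -0.002; -18 11.3 24.4 0 0 -0.001; -18 11.2 24.3 0 0 -0.002; -18.1 11.3 24.4 0 0 -0.002; 0 0 16 0 0 0; 0 0 16 0 0 0; 0 0 16 0 0 0
0 0 16 0 0 0; 0 0 16 0 0 0
```

Request:
step_arm --commands "-18 11.3 24.4 0 0 -0.002; -18 11.3 24.3 0 0 -0.002; -18 11.3 24.4 0 0 -0.002; -18 11.3 24.3 0 0 -0.001; -18 11.3 24.4 0 0 -0.002; 0 0 0 0 0 0; 0 0 0 0 0 0" --jaw 50

```text
t: 3.72
eef_pos: [0.5315, -0.1692, 0.2789]
ee_rot: [-3.141, 0.0, -2.426]
force: [-1.2, -0.1, -0.2]
width: 0.0498
```

Run:
```python
from h import *
st=get_state();p=grab_frame('wrist');save(p,'w2')
print(st['eef_pos'],st['ee_rot'])
u=np.array([np.cos(-2.427),np.sin(-2.427),0]);n=np.array([u[1],-u[0],0])
c=H0+.15*u+.018*n+[0,0,.061]
img=p['frame'][:,:,::-1].copy()
for a in(-.016,.016):
  for b in(-.005,.005):
    q=proj(p,c+a*u+b*n,st)[0];print(q);cv2.circle(img,tuple(int(x) for x in np.round(q)),2,(0,0,255),-1)
cv2.imwrite('pics/w2o.png',img)
```

```text
[ 0.53150131 -0.1691671   0.27889847] [-3.14081602e+00  7.88366638e-05 -2.42590547e+00]
[316.37048384 296.55809607]
[333.2870865  296.55229516]
[316.03257005 245.17859355]
[333.75046041 245.17351028]
```

View pics/w2o.png

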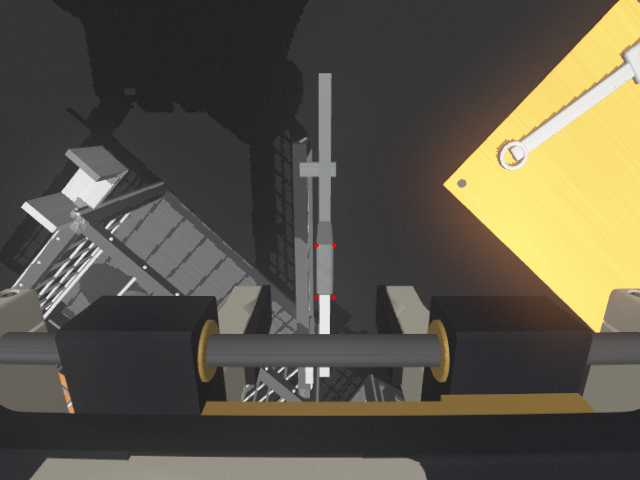

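The plate lies at (325,270), within 1 px of the predicted corners. I'll go down and pinch it.

Request:
step_arm --commands "0 0 16 0 0 0; 0 0 16 0 0 0; 0 0 16 0 0 0; 0 0 16 0 0 0; 0 0 16 0 0 0; 0 0 0 0 0 0; 0 0 0 0 0 0"

```text
t: 4.65
eef_pos: [0.5317, -0.1685, 0.1985]
ee_rot: [-3.141, 0.0, -2.426]
force: [0.2, -0.4, 0.2]
width: 0.0503
```

Request:
step_arm --commands "0 0 0 0 0 0; 0 0 0 0 0 0; 0 0 0 0 0 0; 0 0 0 0 0 0; 0 0 0 0 0 0" --jaw 0 --grip_force 30

```text
t: 5.28
eef_pos: [0.5314, -0.1685, 0.1982]
ee_rot: [-3.141, 0.0, -2.426]
force: [0.6, 0.8, 0.7]
width: 0.0102
```

Run:
```python
from h import *
st=get_state();print(st)
P,R=pose(-2.427,0)
plan([pose(-2.427,.07),pose(-2.427,.14),pose(-2.427,.21),pose(-2.427,.28)],[2]*4,start=(P,R))
```

```text
{'t': 5.275, 'q': array([ 4.41797451e-02,  2.08296940e-01, -3.26128057e-01,  3.83270085e-05,
       -1.03624834e+00, -8.99228108e-01]), 'qd': array([-0.00064173, -0.00169549, -0.00090403,  0.00127386,  0.00024093,
       -0.000744  ]), 'joint_efforts': array([ 7.11486326e-02, -4.35991359e+01,  2.66637182e+01,  6.34599924e+00,
       -1.73189014e-02,  5.78486093e-02]), 'eef_pos': array([ 0.53137149, -0.16850785,  0.19822851]), 'ee_rot': array([-3.14149031e+00,  7.57575246e-05, -2.42582516e+00]), 'force': array([0.60480054, 0.76540688, 0.74844933]), 'moment': array([ 0.01137581,  0.06324333, -0.03675927]), 'width': 0.010150936893526072}
-1.6 0 -3.4 0 0.035 0; -1.5 0 -3.5 0 0.035 0; -1.6 0 -3.5 0 0.035 0; -1.6 0 -3.5 0 0.035 0; -1.6 0 -3.4 0 0.035 0; -1.5 0 -3.5 0 0.035 0; -1.6 0 -3.5 0 0.035 0; -1.5 0 -3.5 0 0.035 0
```

Request:
step_arm --commands "-1.6 0 -3.5 0 0.035 0; -1.5 0 -3.5 0 0.035 0; -1.6 0 -3.5 0 0.035 0; -1.6 0 -3.5 0 0.035 0; 0 0 0 0 0 0"

```text
t: 5.9
eef_pos: [0.5367, -0.1638, 0.2118]
ee_rot: [3.141, -0.142, -2.425]
force: [-1.1, -2.3, -1.0]
width: 0.0101
```

Request:
step_arm --commands "-1.6 0 -3.4 0 0.035 0; -1.5 0 -3.5 0 0.035 0; -1.6 0 -3.5 0 0.035 0; -1.5 0 -3.5 0 0.035 0; 0 0 0 0 0 0"

```text
t: 6.52
eef_pos: [0.5434, -0.158, 0.2241]
ee_rot: [3.141, -0.282, -2.425]
force: [0.1, -1.6, -2.9]
width: 0.0096
```

Run:
```python
from h import *
st=get_state();print(st['eef_pos'],st['ee_rot'],st['force'],st['width'],pose(-2.427,.28)[0])
p=grab_frame('wrist');save(p,'w3')
p=grab_frame('scene');save(p,'s3');cv2.imwrite('pics/s3z.png',cv2.resize(p['frame'][100:300,130:400,::-1],None,fx=2.9,fy=2.9))
s=[pose(-2.427+.72*i/18,.28) for i in range(19)]
plan(s[1:],[1]*18,start=s[0])
```

```text
[ 0.54341425 -0.15799607  0.2241003 ] [ 3.14126767 -0.28218025 -2.42492039] [ 0.13652377 -1.59310133 -2.88535397] 0.009616143837374535 [ 0.54281827 -0.15886067  0.22396095]
0.6 -5.4 0.2 0.011 0 -0.038; 0.6 -5.4 0.1 0.011 0 -0.039; 0.6 -5.3 0.2 0.011 0 -0.038; 0.6 -5.4 0.2 0.011 0 -0.039; 0.5 -5.4 0.1 0.011 0 -0.038; 0.6 -5.4 0.2 0.011 0 -0.039; 0.6 -5.4 0.2 0.011 0 -0.038; 0.6 -5.4 0.1 0.011 0 -0.039
0.6 -5.3 0.2 0.011 0 -0.038; 0.6 -5.4 0.2 0.012 0 -0.038; 0.6 -5.4 0.2 0.011 0 -0.039; 0.6 -5.4 0.1 0.011 0 -0.038; 0.5 -5.4 0.2 0.011 0 -0.039; 0.6 -5.3 0.2 0.011 0 -0.038; 0.6 -5.4 0.1 0.011 0 -0.039; 0.6 -5.4 0.2 0.011 0 -0.038
0.6 -5.4 0.2 0.011 0 -0.039; 0.6 -5.4 0.1 0.011 0 -0.038
```

View pics/s3z.png

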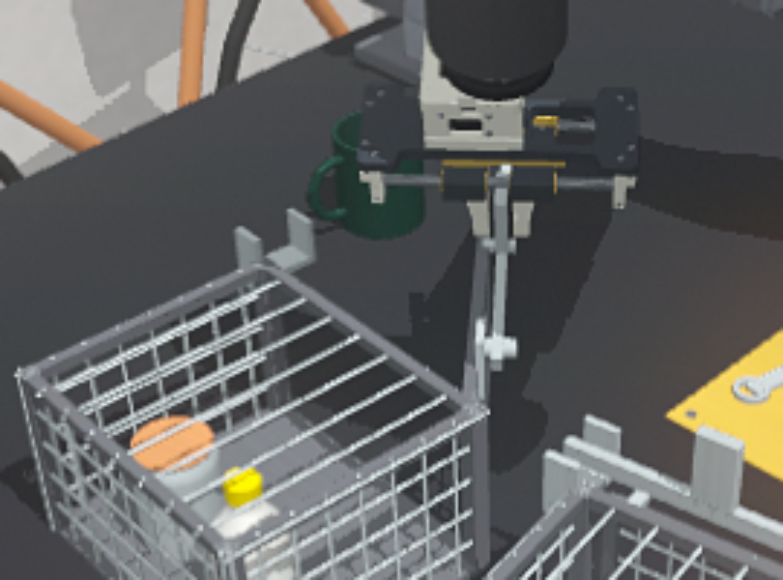

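View pics/w3.png

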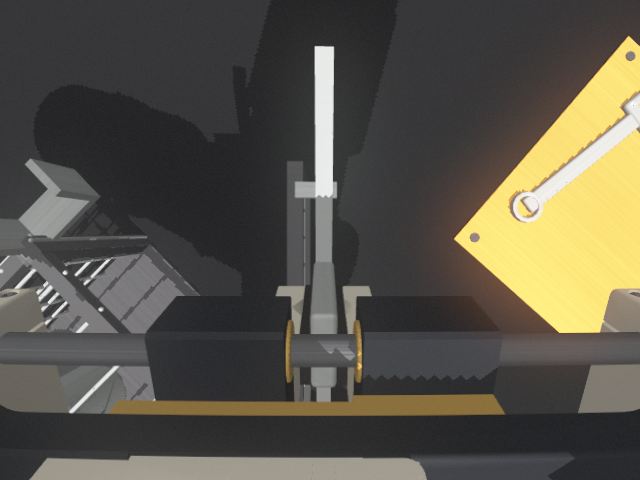

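The wrist view shows the bar raised between the fingers, with its tip at (324,50). Now I'll swing the gate.

Request:
step_arm --commands "0.6 -5.4 0.2 0.011 0 -0.038; 0.6 -5.4 0.1 0.011 0 -0.039; 0.6 -5.3 0.2 0.011 0 -0.038; 0.6 -5.4 0.2 0.011 0 -0.039"

```text
t: 7.12
eef_pos: [0.5566, -0.1753, 0.2239]
ee_rot: [3.141, -0.279, -2.263]
force: [1.4, 1.7, -7.7]
width: 0.0097
```

Request:
step_arm --commands "0.5 -5.4 0.1 0.011 0 -0.038; 0.6 -5.4 0.2 0.011 0 -0.039; 0.6 -5.4 0.2 0.011 0 -0.038; 0.6 -5.4 0.1 0.011 0 -0.039; 0.6 -5.3 0.2 0.011 0 -0.038; 0.6 -5.4 0.2 0.012 0 -0.038"

```text
t: 7.88
eef_pos: [0.5813, -0.1964, 0.224]
ee_rot: [-3.142, -0.28, -2.023]
force: [1.0, 2.7, -7.5]
width: 0.0098
```

Request:
step_arm --commands "0.6 -5.4 0.2 0.011 0 -0.039; 0.6 -5.4 0.1 0.011 0 -0.038; 0.5 -5.4 0.2 0.011 0 -0.039; 0.6 -5.3 0.2 0.011 0 -0.038; 0 0 0 0 0 0"

```text
t: 8.5
eef_pos: [0.6001, -0.2068, 0.224]
ee_rot: [-3.142, -0.28, -1.865]
force: [-1.2, 4.1, -9.5]
width: 0.0102
```

Run:
```python
from h import *
st=get_state();print(st['eef_pos'],st['ee_rot'],st['force'],st['width'],pose(-2.427+.04*14,.28)[0])
p=grab_frame('top');save(p,'t4')
p=grab_frame('wrist');save(p,'w4')
```

```text
[ 0.60010442 -0.2068111   0.22400307] [-3.14157903 -0.27999288 -1.86513058] [-1.23868072  4.09685129 -9.53171405] 0.010166869918462407 [ 0.59960556 -0.20762303  0.22396095]
```

View pics/w4.png

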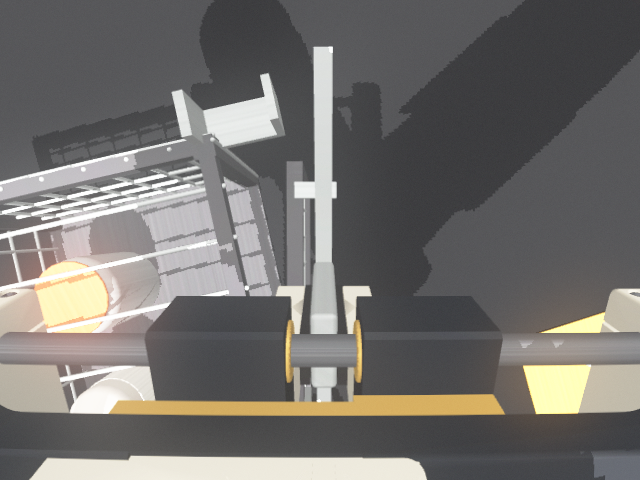

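View pics/t4.png

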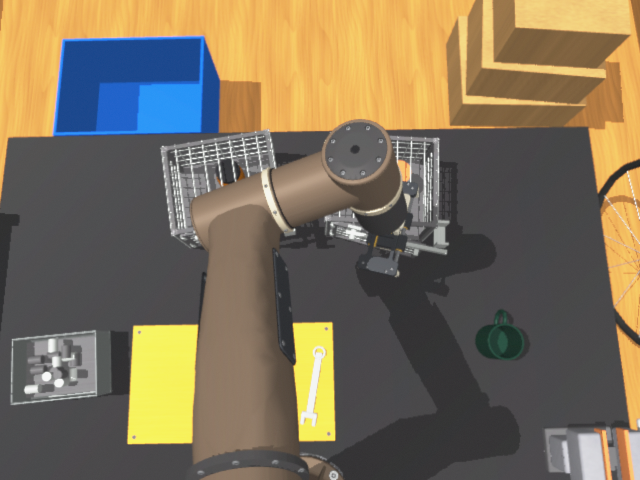

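The bar, with its tip at (323,50), is about to cross above the lip at (273,105). I'll carry on in smaller steps and watch the force.

Request:
step_arm --commands "0.6 -5.4 0.1 0.011 0 -0.039; 0.6 -5.4 0.2 0.011 0 -0.038; 0 0 0 0 0 0"

```text
t: 8.98
eef_pos: [0.6101, -0.2108, 0.224]
ee_rot: [3.141, -0.28, -1.786]
force: [-1.1, 4.9, -9.2]
width: 0.0096
```

Request:
step_arm --commands "0.6 -5.4 0.2 0.011 0 -0.039; 0.3 -2.7 0.1 0.006 0 -0.019; 0 0 0 0 0 0"

```text
t: 9.35
eef_pos: [0.6177, -0.2133, 0.224]
ee_rot: [-3.141, -0.28, -1.726]
force: [-0.8, 5.3, -10.3]
width: 0.0095
```

Run:
```python
from h import *
st=get_state();print(st['eef_pos'],st['ee_rot'],st['force'],st['width'])
p=grab_frame('wrist');save(p,'w5')
```

```text
[ 0.617681   -0.2133495   0.22403209] [-3.14144997 -0.27992555 -1.72594619] [ -0.78926432   5.26048753 -10.27815483] 0.009518701651000723
```

View pics/w5.png

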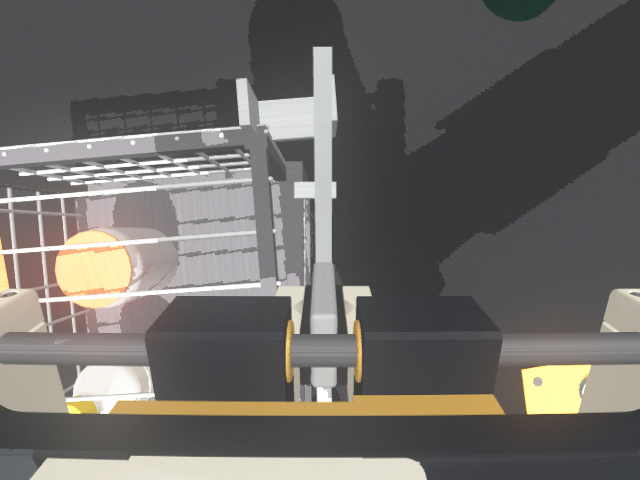

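The bar now crosses above the lip at (330,105). I'll go in small steps until it meets the stop.

Request:
step_arm --commands "0.3 -2.7 0.1 0.006 0 -0.019; 0.3 -2.7 0.1 0.006 0 -0.019; 0 0 0 0 0 0"

```text
t: 9.78
eef_pos: [0.6229, -0.2148, 0.224]
ee_rot: [-3.14, -0.28, -1.686]
force: [-0.5, 5.2, -9.9]
width: 0.0102
```

Request:
step_arm --commands "0.3 -2.7 0.1 0.006 0 -0.019; 0 0 0 0 0 0"

```text
t: 10.02
eef_pos: [0.6255, -0.2154, 0.224]
ee_rot: [-3.14, -0.28, -1.667]
force: [-0.5, 5.6, -9.8]
width: 0.0099
```

Run:
```python
from h import *
st=get_state();print(st['eef_pos'],st['ee_rot'],st['force'],st['width'])
p=grab_frame('wrist');save(p,'w6')
```

```text
[ 0.62550349 -0.21540667  0.22404867] [-3.13997957 -0.28005585 -1.66677379] [-0.48439862  5.61251595 -9.82615996] 0.009914748793344303
```

View pics/w6.png

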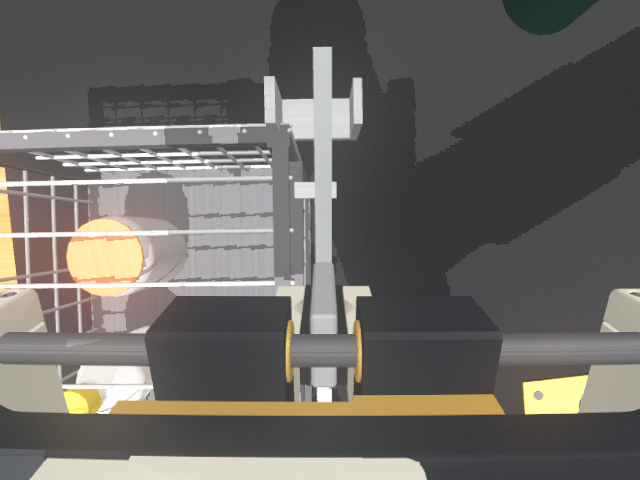

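The bar (x=323) is now between the U's walls at x≈272 and x≈356. I'll keep going to the stop.

Request:
step_arm --commands "0.2 -1.4 0 0.003 0 -0.01; 0 0 0 0 0 0"

```text
t: 10.32
eef_pos: [0.6268, -0.2157, 0.224]
ee_rot: [-3.14, -0.28, -1.656]
force: [0.1, 4.8, -9.9]
width: 0.01
```

Request:
step_arm --commands "0.2 -1.4 0 0.003 0 -0.01; 0 0 0 0 0 0"

```text
t: 10.58
eef_pos: [0.627, -0.2159, 0.2238]
ee_rot: [3.141, -0.28, -1.647]
force: [-4.4, 7.2, -6.6]
width: 0.0096
```

Request:
step_arm --commands "0.2 -1.4 0 0.003 0 -0.01; 0 0 0 0 0 0"

```text
t: 10.82
eef_pos: [0.627, -0.2161, 0.2236]
ee_rot: [3.139, -0.279, -1.638]
force: [-9.1, 9.9, -5.7]
width: 0.01
```

The stop is reached at about -9 N in x, with yaw near -1.65. I'll lower the bar, still held against the stop.

Request:
step_arm --commands "1.5 0 3.5 0 -0.035 0; 1.5 0 3.5 0 -0.035 0; 1.5 0 3.5 0 -0.035 0; 1.5 0 3.5 0 -0.035 0; 0 0 0 0 0 0"

```text
t: 11.45
eef_pos: [0.6264, -0.225, 0.2111]
ee_rot: [3.139, -0.138, -1.638]
force: [-9.2, 11.8, -4.2]
width: 0.0098
```

Request:
step_arm --commands "1.5 0 3.5 0 -0.035 0; 1.5 0 3.5 0 -0.035 0; 1.5 0 3.5 0 -0.035 0; 0.6 0 1.5 0 -0.015 0; 0 0 0 0 0 0"

```text
t: 12.08
eef_pos: [0.6259, -0.2309, 0.1998]
ee_rot: [3.138, -0.018, -1.638]
force: [-9.0, 10.1, -4.6]
width: 0.0099
```

Run:
```python
from h import *
st=get_state();print(st['eef_pos'],st['ee_rot'],st['force'],st['width'],pose(-1.655,.02))
p=grab_frame('wrist');save(p,'w7')
```

```text
[ 0.62585687 -0.2309199   0.19984486] [ 3.13769334 -0.01779339 -1.63761751] [-9.04621461 10.13378158 -4.57885167] 0.009904055589321626 (array([ 0.62552215, -0.23157784,  0.19999127]), array([[-8.40873839e-02, -9.96456965e-01, -1.68197195e-03],
       [-9.96257680e-01,  8.41042042e-02, -1.99278107e-02],
       [ 1.99986667e-02,  1.22464680e-16, -9.99800007e-01]]))
```

View pics/w7.png

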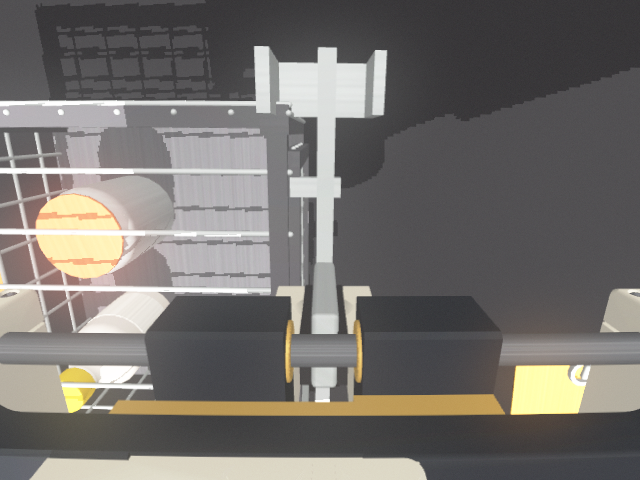

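The bar tip at (327,65) sits between the lip (375) and the back wall (267). I'll release and rise.

Request:
step_arm --commands "0.6 0 1.8 0 -0.018 0; 0 0 0 0 0 0; 0 0 0 0 0 0"

```text
t: 12.5
eef_pos: [0.6258, -0.2315, 0.1983]
ee_rot: [3.138, -0.001, -1.637]
force: [-8.7, 8.9, -3.8]
width: 0.0101
```

Request:
step_arm --commands "0 0 0 0 0 0; 0 0 0 0 0 0; 0 0 0 0 0 0; 0 0 0 0 0 0" --jaw 40

```text
t: 13.0
eef_pos: [0.6293, -0.2326, 0.1995]
ee_rot: [-3.138, -0.003, -1.635]
force: [-0.7, -0.3, 0.3]
width: 0.0386
```

Request:
step_arm --commands "0 0 -10 0 0 0; 0 0 -15 0 0 0; 0 0 -20 0 0 0; 0 0 -20 0 0 0; 0 0 -25 0 0 0; 0 0 -25 0 0 0; 0 0 0 0 0 0"

```text
t: 13.88
eef_pos: [0.6297, -0.2324, 0.3178]
ee_rot: [-3.134, -0.003, -1.634]
force: [-0.9, 0.3, -0.3]
width: 0.0401
```

Run:
```python
from h import *
st=get_state();print(st['eef_pos'],st['ee_rot'],st['force'],st['width'])
p=grab_frame('wrist');save(p,'w8')
phi=-1.655;u=np.array([np.cos(phi),np.sin(phi),0]);n=np.array([u[1],-u[0],0])
img=p['frame'][:,:,::-1].copy()
for X in [H0+.262*u+.022*n+[0,0,.007],H0+.262*u+.014*n+[0,0,.007],H0+.166*u+.013*n+[0,0,.061],H0+.166*u+.023*n+[0,0,.061]]:
    q=proj(p,X,st)[0];cv2.circle(img,tuple(int(x) for x in np.round(q)),1,(0,0,255),-1)
cv2.imwrite('pics/w8o.png',img)
s=grab_frame('scene');save(s,'s8');cv2.imwrite('pics/s8z.png',cv2.resize(s['frame'][130:330,130:400,::-1],None,fx=2.9,fy=2.9))
```

```text
[ 0.62969604 -0.23239681  0.31783459] [-3.13364489e+00 -3.12420291e-03 -1.63412636e+00] [-0.94714166  0.26988904 -0.29896455] 0.0401054261690968
```

View pics/w8o.png

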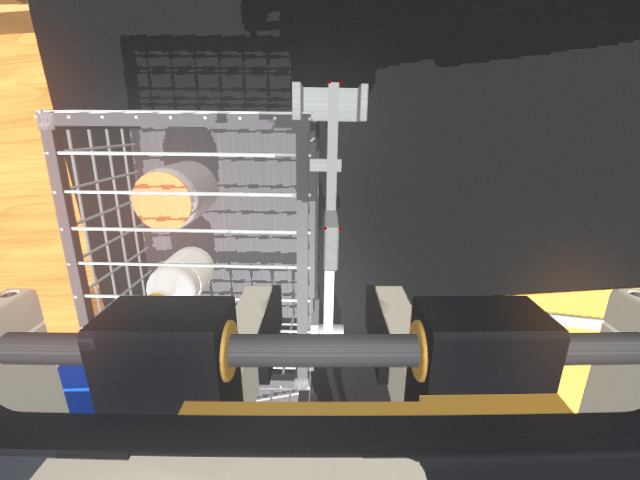

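View pics/s8z.png

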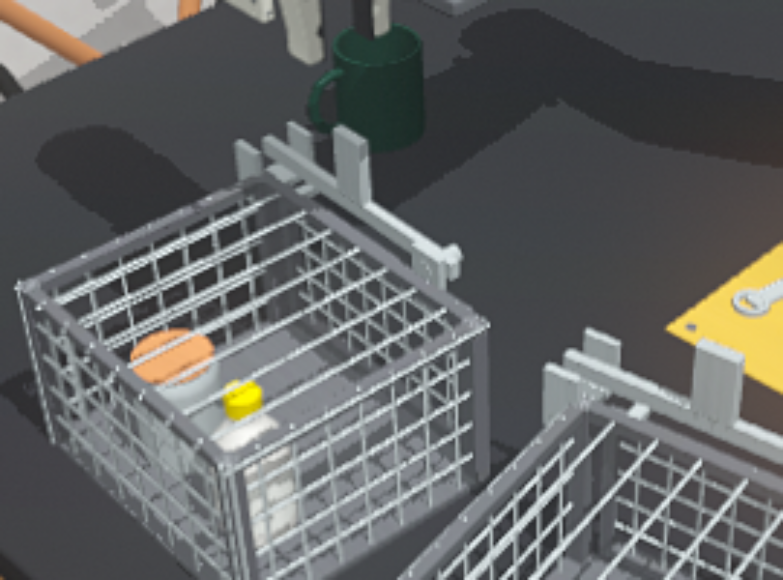

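Both cages now look alike. The bar's tip and plate match the shut-and-lowered prediction to about 1 px, and the gripper is clear. I'll hand it in.

```bash
python3 -c "
from h import *
print(job_done(), get_state()['t'])"
```

```text
the job is handed in; nothing more can be done
the job is handed in; nothing more can be done
```

The open gate is now shut and latched, and I handed the job in at about 14 s of the 35 s allowed.

**What I did:** I pinched the latch plate and lifted the bar about 0.28 rad. I then swung the gate about 0.77 rad until it met its stop, at about 9 N in x. With the gate held there, I lowered the bar level behind the lip, let go and rose clear.

**Last checks:**
- **Latch:** In the wrist view, the bar tip sits inside the keeper's U. The tip and plate are within about 1 px of where they should be with the gate shut and the bar down.
- **Contact:** The gripper was about 120 mm above the latch, and the force reading was about 1 N, which is its idle level.
- **Other cage:** The scene view shows it still latched, and I did not touch it.
- **Failures or disagreements:** No check failed. Some of the recognition results were off, such as the keeper and latch, so I read those positions from the pictures myself. The top and wrist views then agreed to about 4 mm.

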